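Shut the two lapping leaves of a terminal enclosure

TASK

The grey steel terminal enclosure lying on its back on the lab bench stands open. Press the leaf with the rebated (stepped-down) edge fully shut first, while the other leaf still stands open, then shut the leaf with the overhanging flange and the black round lock last so that its flange laps over the rebate and both lie flush. Leave the yellow multimeter beside it where it lies.

Things in the scene. Friction and masses are not known exactly. Their poses are not given: they have to be found in the camera images.
- enclosure: Grey steel box lying on its back, fixed to the bench, mouth up, terminal blocks inside: 190 (own x) x 244 (own y) mm, rim 88 mm up. Origin: centre of its underside, on the bench; yaw within 0.6 rad of the robot's. Two leaves hinge on axes parallel to its x, 90 mm up: the rebated one at y = +120 mm, the flanged one at y = -120 mm. Shut, they lie flat over the mouth and meet near y = 0.
- rebated_leaf (a joint): Angle of the plain leaf on the +y side: 0 shut (firm stop), 1.57 upright, more leans outward. Panel 190 mm long, 108 mm wide from its axis, inner face 1 mm and outer face 15 mm off the axis; its free edge has a 22 mm wide, 6 mm thick ledge along the inner face, a black seal on it. Nothing to grip: push the outer face. Stiff hinge: stays where left, moves with 2 to 8 N at 85 mm from the axis.
- flanged_leaf (a joint): Angle of the leaf on the -y side: 0 shut (firm stop), 1.57 upright. Panel 190 x 106 mm, inner face 1 mm and outer face 15 mm off its axis; its free edge has a 22 mm wide, 6 mm thick flange level with the outer face, lapping over the other's ledge. A black round lock, 22 mm wide, 5.5 mm high, sits on the outer face at x = +65 mm, 90 mm from the axis. Same stiff hinge; push the outer face.
- multimeter_centre (a point): Centre of the yellow handheld multimeter, 180 x 88 x 36 mm, lying flat and loose on the bench beside the enclosure's -y side (this point is 18 mm up). To be left alone.

How it is judged:
By the outcome, as a careful person would: the job done as asked, in the order asked, and still so for the second after the job is handed in, with the robot touching nothing.
It also fails if it takes over 48 s, if anything falls off the work surface, if the arm or the gripper's body presses on something with over 40 N, if the wrist force passes 120 N, or if a joint passes its speed limit or range.

ROBOT

A 7-joint arm with a two-finger parallel gripper is mounted at the origin on the work surface. World frame = base frame: x ahead of the robot, y to its left, z up, the work surface at z = 0. Lengths are in m, angles in rad, forces in N, time in s.
With the tool pointing down it reaches from about 0.4 to 0.85 m from the base axis. Payload 10.4 kg.
Tool frame: the origin (TCP) lies at the very end of the fingers, on their centre line; the grasp point (between the pads) lies 19 mm behind it (manip.grip_depth is the distance from the TCP to the grasp point, in m); z points along the fingers, y is the direction in which the jaws open and shut (so a half turn about z gives the same grasp; the last joint's range is limited). The gripper opens to 85 mm and grips with 20 to 120 N. Pads are 22 mm wide; open, the fingers measure 114 mm over their backs; the gripper's body (76 mm by 85 mm) begins 54 mm behind the grasp point. The pads swing forward as they close: fully open they stand 13 mm farther back than shut.
Start: joints at [1.253, 0.332, -0.065, 1.46, 0.022, 1.35, -0.088], TCP at [0.182, -0.598, 0.231] pointing down, gripper open.
Joint ranges: [-2.6, 2.6], [-0.5, 2.12], [-1.47, 1.34], [0.16, 2.42], [-1.27, 4.41], [0.06, 2.06], [-2.6, 2.6]. Speed limits (rad/s): [2.22, 2.22, 2.79, 2.79, 3.14, 3.14, 3.14].

INTERFACE

Orientations are given as a unit quaternion [x, y, z, w].
In Python, from workcell import manip gives the robot as it stands.
- The arm moves only by the tool step_arm, never from a script. Its argument "motion" is a list of rows, each a list of 6 numbers: the shift along the tool's x, y, z in mm, then the turn, a rotation vector about the tool's x, y, z in degrees. A call has 1 to 20 rows; each row shifts and turns the pose as measured when the row begins, along the tool's axes as they then stand; what a row does not reach is not made up. A row lasts 1/8 s, in which the tool goes at most 62.5 mm and 10.7 degrees, less where a joint would pass 70% of its speed; a pose out of reach is approached as far as the arm can. A call with a gripper value outside its range is refused whole. "jaw" is the finger opening in mm, from 0 to 85.4, set as the call begins (left out, the last holds). The fingers move at their own pace and stop on an object; "force" is the grip in N (left out, the last holds). Time passes only in rows, so rows that do not move let the fingers close. It gives the time, the measured TCP pose, the force and the opening at its end, in the units of the state.
- manip.get_obs(): the state, without advancing time (a new reading comes with each control period).
- manip.camera(name): name is "scene" or "side" or "wrist"; returns the picture (420x560x3 uint8, blue, green, red); there is no depth.
- manip.camera_info(name): a dict with "camera_matrix" (3x3 intrinsics, pixels), "R" (3x3) and "t" (3): a world point X has camera coordinates R X + t. Camera axes: x right, y down, z forward; pixel columns grow to the right and rows downward; lengths in m; the calibration is good to about 2 mm. A picture is of the moment at which its call begins: read the wrist's pose just before it. camera_info takes no time and is no camera call; for the wrist camera it gives the pose at the moment of the call.
- manip.hand_in(): hands the job in, once; it reports no verdict.
The state is a dict: "clock": time; "joint_pos": joint angles; "joint_velocities": joint speeds; "tau": joint torques, N m; "position": TCP position; "ee_rot": TCP orientation; "ft_force": force on the tool from outside, world axes, zero at the start; "torque": the same for the moment, N m; "grip_width": opening from 0.0 (shut) to 1.0 (fully open).
Only numpy, scipy, OpenCV 4.12 (cv2) and the standard library are available. Lean on these libraries where they do the work, as an engineer would, in place of code of your own. Each camera call takes 0.05 s, during which the arm holds its last target.

## Working session

There is one attempt and no reset: what is moved stays moved. The work goes in short steps, Python scripts to look and compute and a tool call to move; the robot and the scene stay as the last step left them, time stands still between calls to the robot, and variables do not carry over. Pictures are saved under pics/ and viewed, and the job is handed in when it is done.

Besides the shell and the picture viewer there is one more tool, called after "Request:" as a command line: name --pt "numbers of a row" for each row, then --argument value for the rest. step_arm: Moves the arm, as the interface text tells. Its arguments: {"type":"object","properties":{"motion":{"type":"array"},"jaw":{"type":"number"},"force":{"type":"number"}},"required":["motion"]}

```bash
ls; mkdir -p pics; python3 - <<'E'
from workcell import manip
import cv2
o=manip.get_obs(); print(o)
for n in("scene","side","wrist"):
    i=manip.camera_info(n); print(n,i)
    cv2.imwrite(f"pics/{n}0.png",manip.camera(n))
E
```

```text
pics
{'clock': 0.0, 'joint_pos': array([ 1.25340483,  0.33287985, -0.06467881,  1.46095777,  0.02159742,
        1.34990394, -0.08847577]), 'joint_velocities': array([-0.00032956, -0.00059139,  0.00085737, -0.00050109, -0.0003949 ,
       -0.00074271, -0.00132694]), 'tau': array([-5.29517565e-04, -6.25435138e+01,  4.87335725e-02, -3.91603661e+01,
        1.61951274e-02,  9.89074877e-03, -2.06574572e-05]), 'position': array([ 0.18145885, -0.59767641,  0.23050305]), 'ee_rot': array([ 9.89154804e-01,  1.46874931e-01, -1.42507407e-04, -7.12718964e-04]), 'ft_force': array([ 0.10087021, -0.79016274, -0.18931522]), 'torque': array([ 0.02108841,  0.01084184, -0.00377776]), 'grip_width': 1.0001153568473775}
scene {'camera_matrix': array([[387.82839025,   0.        , 283.21187428],
       [  0.        , 387.82839025, 213.5236197 ],
       [  0.        ,   0.        ,   1.        ]]), 'R': array([[ 0.77853452,  0.62752924,  0.00954223],
       [ 0.47978872, -0.5853035 , -0.65362267],
       [-0.40458224,  0.51344606, -0.75676043]]), 't': array([-0.43729799, -0.23746842,  1.11512395])}
side {'camera_matrix': array([[438.68143873,   0.        , 275.13349441],
       [  0.        , 438.68143873, 211.82539988],
       [  0.        ,   0.        ,   1.        ]]), 'R': array([[ 0.96270425, -0.26982765,  0.01983843],
       [-0.18396233, -0.70658742, -0.68329502],
       [ 0.19838948,  0.65416149, -0.72987283]]), 't': array([-0.5593523 ,  0.14670963,  0.84327608])}
wrist {'camera_matrix': array([[355.17384377,   0.        , 281.38745444],
       [  0.        , 355.17384377, 205.06782035],
       [  0.        ,   0.        ,   1.        ]]), 'R': array([[ 2.90236927e-01, -9.56954409e-01, -8.86573914e-04],
       [-9.10772861e-01, -2.76514512e-01,  3.06647225e-01],
       [-2.93692564e-01, -8.81928806e-02, -9.51822827e-01]]), 't': array([-0.62516583, -0.03959085,  0.38102948])}
```

View pics/scene0.png

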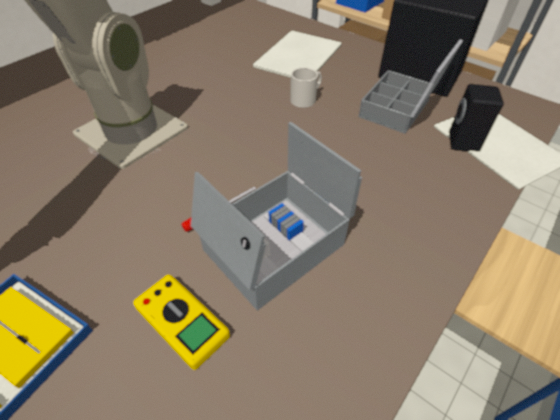

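View pics/side0.png

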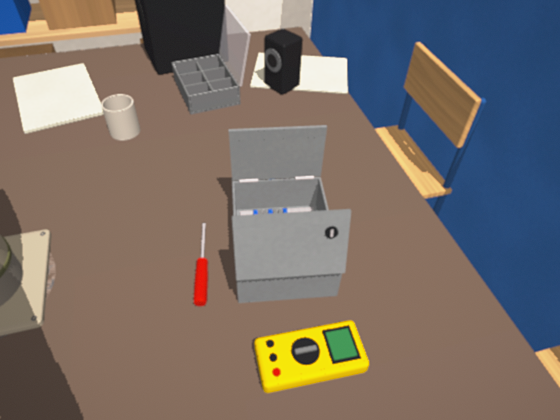

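Both leaves stand roughly upright: the flanged one, with the lock, is nearer the meter, and the rebated one is behind it. I'll enlarge the crops to pick the corners.

```bash
python3 - <<'E'
import cv2
a=cv2.imread("pics/scene0.png")[115:315,175:375]
cv2.imwrite("pics/sc_z.png",cv2.resize(a,(600,600),interpolation=cv2.INTER_CUBIC))
a=cv2.imread("pics/side0.png")[115:310,215:365]
cv2.imwrite("pics/si_z.png",cv2.resize(a,(450,585),interpolation=cv2.INTER_CUBIC))
E
```

```text
(no output)
```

View pics/sc_z.png

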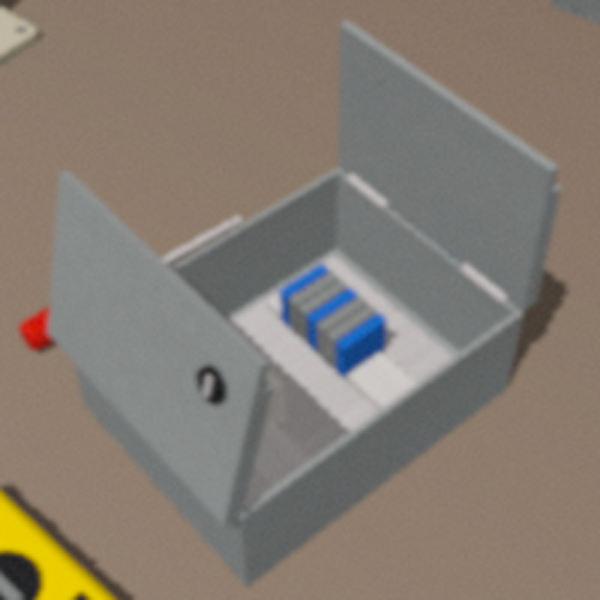

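View pics/si_z.png

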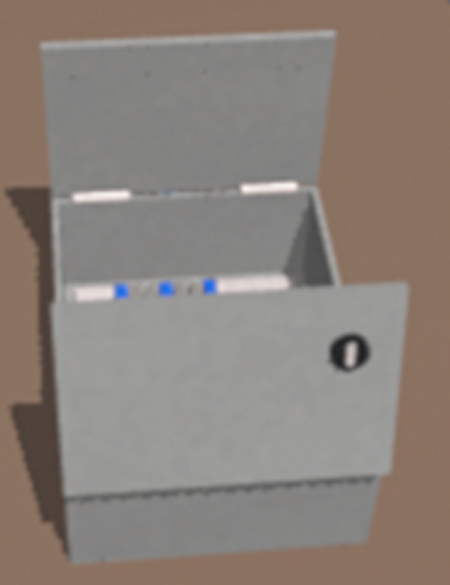

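```bash
cat > h.py <<'E'
from workcell import manip
import numpy as np
from scipy.spatial.transform import Rotation as Ro
I={n:manip.camera_info(n) for n in("scene","side")}
def ray(n,p):
    i=I[n]; d=i["R"].T@np.linalg.inv(i["camera_matrix"])@np.array([p[0],p[1],1.]); return -i["R"].T@i["t"],d
def plane(n,p,z):
    c,d=ray(n,p); return c+d*(z-c[2])/d[2]
def tri(p,q):
    c,d=ray("scene",p);e,f=ray("side",q)
    s=np.linalg.lstsq(np.c_[d,-f],e-c,rcond=None)[0]
    a,b=c+d*s[0],e+f*s[1]; return (a+b)/2,np.linalg.norm(a-b)
def sz(x,y): return (175+x/3,115+y/3)
def si(x,y): return (215+x/3,115+y/3)
E
python3 - <<'E'
from h import *
np.set_printoptions(precision=4,suppress=True)
P={'+-':plane("scene",sz(238,518),.088),'+-b':plane("scene",sz(248,583),0),'++':plane("scene",sz(522,315),.088),'++b':plane("scene",sz(510,382),0),'-+':plane("scene",sz(340,172),.088),
's++':plane("side",si(318,190),.088),'s-+':plane("side",si(55,203),.088),'s--b':plane("side",si(72,562),0),'s+-b':plane("side",si(367,542),0)}
for k,v in P.items(): print(k,v)
# rectangle fit
src=[];dst=[]
for k,v in P.items():
    k=k.strip('sb'); src.append([.095*(1 if k[0]=='+' else -1),.122*(1 if k[1]=='+' else -1)]);dst.append(v[:2])
src=np.array(src);dst=np.array(dst)
R,_=Ro.align_vectors(np.c_[dst-dst.mean(0),0*dst[:,0]],np.c_[src-src.mean(0),0*dst[:,0]])
yaw=R.as_rotvec()[2];M=R.as_matrix()[:2,:2];c=dst.mean(0)-M@src.mean(0)
print("yaw",yaw,"c",c,"res",dst-(src@M.T+c))
for n,a,b in [("reb-",sz(345,22),si(42,43)),("reb+",sz(555,168),si(334,32)),("fl-",sz(65,172),si(52,303)),("fl+",sz(268,365),si(407,286)),("lock",sz(210,385),si(349,352))]:
    X,e=tri(a,b); l=M.T@(X[:2]-c); print(n,X,e,"local",l,X[2]-.09)
E
```

```text
+- [ 0.6514 -0.1939  0.088 ]
+-b [ 0.6512 -0.1902  0.    ]
++ [0.6967 0.0446 0.088 ]
++b [0.6944 0.0541 0.    ]
-+ [0.5137 0.0768 0.088 ]
s++ [0.6942 0.044  0.088 ]
s-+ [0.5088 0.0776 0.088 ]
s--b [ 0.4658 -0.1569  0.    ]
s+-b [ 0.6522 -0.1914  0.    ]
yaw -0.17914946109976973 c [ 0.5807 -0.0561] res [[-0.0011 -0.0009]
 [-0.0012  0.0029]
 [ 0.0008 -0.0025]
 [-0.0015  0.0071]
 [ 0.0047 -0.0041]
 [-0.0017 -0.0031]
 [-0.0001 -0.0033]
 [ 0.0003  0.0023]
 [-0.0002  0.0016]]
reb- [0.5089 0.0846 0.2194] 0.002545653507265463 local [-0.0957  0.1257] 0.12938758202955386
reb+ [0.6948 0.0512 0.2189] 0.0020874206923485665 local [0.0932 0.1259] 0.1289253297276295
fl- [ 0.4694 -0.1345  0.216 ] 0.0025373690330497763 local [-0.0956 -0.097 ] 0.1260402302640441
fl+ [ 0.6565 -0.1673  0.214 ] 0.0007462976627687631 local [ 0.0944 -0.096 ] 0.12401742319176906
lock [ 0.6234 -0.1783  0.1808] 0.0020272815825007 local [ 0.0638 -0.1127] 0.09080302167058221
```

```bash
cat >> h.py <<'E'
yaw=-.179; c=np.array([.5807,-.0561]); M=np.array([[np.cos(yaw),-np.sin(yaw)],[np.sin(yaw),np.cos(yaw)]])
def st():
    o=manip.get_obs(); R=Ro.from_quat(o["ee_rot"]); p=o["position"]
    l=M.T@(p[:2]-c)
    W=np.eye(3);W[:2,:2]=M
    D=W@np.diag([1,-1,-1.]) # wanted tool axes
    rv=(R.inv()*Ro.from_matrix(D)).as_rotvec(degrees=True)
    print("t",round(o["clock"],2),"own mm",np.round(np.r_[l,p[2]]*1000,1),"turn left",np.round(rv,1),"F own",np.round(W.T@o["ft_force"],1),"w",round(float(o["grip_width"]),2),"j",np.round(o["joint_pos"],2))
E
python3 -c "
from h import *
st()"
```

```text
t 0.15 own mm [-296.4 -604.1  230.7] turn left [-0.1  0.  27.1] F own [-0.4  0.1  0.1] w 1.0 j [ 1.25  0.33 -0.06  1.46  0.02  1.35 -0.09]
```

Request:
step_arm --pt "0 0 -30 0 0 9" --pt "0 0 -30 0 0 9" --pt "0 0 -30 0 0 9" --jaw 0

```text
clock: 0.52
position: [0.1809, -0.5964, 0.319]
ee_rot: [0.995, -0.095, -0.002, -0.004]
ft_force: [-0.1, -0.7, 0.3]
grip_width: 0.379
```

```bash
python3 -c "
from h import *
st()"
```

```text
t 0.53 own mm [-297.2 -602.9  319. ] turn left [-0.4  0.2 -0.6] F own [ 0.  -0.7  0.3] w 0.38 j [ 1.2   0.31  0.    1.31 -0.    1.53 -0.56]
```

Request:
step_arm --pt "18.5 -49 0 0 0 0" --pt "18.5 -49 0 0 0 0" --pt "18.5 -49 0 0 0 0" --pt "18.5 -49 0 0 0 0" --pt "18.5 -49 0 0 0 0" --pt "18.5 -49 0 0 0 0" --pt "18.5 -49 0 0 0 0" --pt "18.5 -49 0 0 0 0" --pt "18.5 -49 0 0 0 0" --pt "18.5 -49 0 0 0 0" --pt "18.5 -49 0 0 0 0" --pt "18.5 -49 0 0 0 0" --pt "18.5 -49 0 0 0 0" --pt "18.5 -49 0 0 0 0" --pt "18.5 -49 0 0 0 0" --pt "18.5 -49 0 0 0 0"

```text
clock: 2.52
position: [0.6335, 0.1332, 0.3207]
ee_rot: [0.995, -0.102, -0.002, -0.001]
ft_force: [0.6, -0.3, 0.6]
grip_width: 0.003
```

```bash
python3 -c "
from h import *
st()"
```

```text
t 2.52 own mm [ 18.3 195.7 320.7] turn left [-0.1  0.2 -1.4] F own [ 0.7 -0.2  0.6] w 0.0 j [ 0.18  0.43 -0.67  1.21  0.26  1.58 -2.21]
```

Request:
step_arm --pt "-6 0 -1 0 0 -0.7" --pt "-6 0 44 0 0 -0.7" --pt "0 0 44 0 0 0" --pt "0 0 43 0 0 0" --pt "0 14 0 0 0 0" --pt "0 14 0 0 0 0" --pt "0 14 0 0 0 0"

```text
clock: 3.4
position: [0.6134, 0.0947, 0.1894]
ee_rot: [0.996, -0.087, -0.001, -0.002]
ft_force: [0.0, -0.1, 0.4]
grip_width: 0.0
```

```bash
python3 -c "
from h import *
st()
import cv2
cv2.imwrite('pics/a1.png',np.hstack([manip.camera('scene')[60:380,140:440],manip.camera('side')[60:380,140:440]]))"
```

```text
t 3.4 own mm [  5.4 154.2 189.4] turn left [-0.2  0.2  0.3] F own [ 0.  -0.1  0.4] w 0.0 j [ 0.28  0.43 -0.66  1.5   0.26  1.31 -2.15]
```

View pics/a1.png

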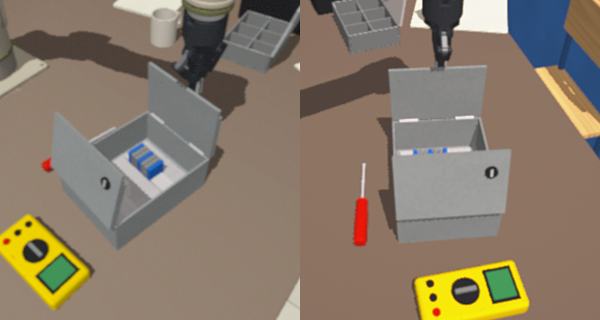

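The gripper is just behind the rebated leaf (about (190,80) in the left half), with nothing else near it. I'll start the sweep.

Request:
step_arm --pt "0 11 0 0 0 0" --pt "0 11 0 0 0 0" --pt "0 11 0 0 0 0" --pt "0 10 3 0 0 0" --pt "0 10 3 0 0 0" --pt "0 10 3 0 0 0" --pt "0 10 6 0 0 0" --pt "0 10 6 0 0 0"

```text
clock: 4.5
position: [0.5993, 0.0093, 0.169]
ee_rot: [0.996, -0.087, 0.001, -0.003]
ft_force: [-0.2, 2.9, 0.2]
grip_width: 0.005
```

```bash
python3 -c "
from h import *
st()
import cv2
cv2.imwrite('pics/a2.png',np.hstack([manip.camera('scene')[60:380,140:440],manip.camera('side')[60:380,140:440]]))"
```

```text
t 4.5 own mm [  6.7  67.6 169. ] turn left [-0.4 -0.   0.3] F own [-0.7  2.8  0.2] w 0.01 j [ 0.42  0.39 -0.64  1.59  0.23  1.24 -2.  ]
```

View pics/a2.png

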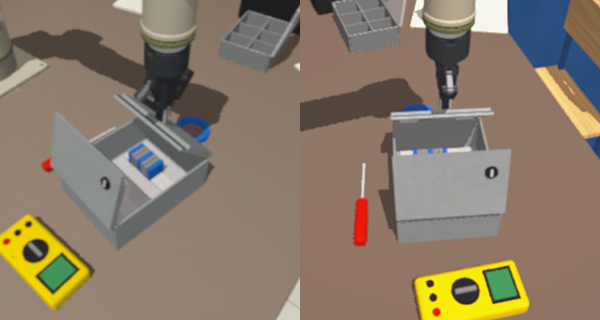

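The leaf is following at about half closed, with roughly 3 N on the tool. I'll carry on down.

Request:
step_arm --pt "0 7 9 0 0 0" --pt "0 7 9 0 0 0" --pt "0 6 10 0 0 0" --pt "0 4 10 0 0 0" --pt "0 2 10 0 0 0" --pt "0 0 8 0 0 0"

```text
clock: 5.35
position: [0.5943, -0.0209, 0.1085]
ee_rot: [0.996, -0.088, 0.0, -0.002]
ft_force: [0.1, -2.0, 2.1]
grip_width: -0.001
```

```bash
python3 -c "
from h import *
st()"
```

```text
t 5.35 own mm [  7.2  37.1 108.5] turn left [-0.2 -0.   0.1] F own [ 0.5 -2.   2.1] w -0.0 j [ 0.45  0.43 -0.61  1.66  0.27  1.13 -1.98]
```

Request:
step_arm --pt "0 0 4 0 0 0" --pt "0 0 4 0 0 0" --pt "0 0 3 0 0 0" --pt "0 0 3 0 0 0"

```text
clock: 5.85
position: [0.5943, -0.0208, 0.1048]
ee_rot: [0.996, -0.088, 0.001, 0.001]
ft_force: [-14.8, -3.5, 30.6]
grip_width: -0.001
```

```bash
python3 -c "
from h import *
st()
import cv2
cv2.imwrite('pics/a3.png',np.hstack([manip.camera('scene')[60:380,140:440],manip.camera('side')[60:380,140:440]]))"
```

```text
t 5.85 own mm [  7.1  37.2 104.8] turn left [ 0.2 -0.1  0.1] F own [-13.9  -6.1  30.6] w -0.0 j [ 0.45  0.44 -0.61  1.67  0.28  1.12 -1.99]
```

View pics/a3.png

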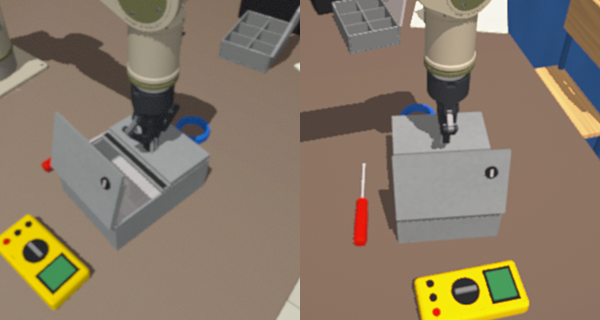

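The rebated leaf has stopped at tip height 104.8 mm (105 expected) under 31 N, and its black seal is visible at the free edge while the flanged leaf still stands open. I'll lift and go over to the −y side.

Request:
step_arm --pt "0 0 -20 0 0 0" --pt "0 0 -48 0 0 0" --pt "0 0 -48 0 0 0" --pt "0 0 -48 0 0 0" --pt "0 0 -48 0 0 0" --pt "0 45 0 0 0 0" --pt "0 45 0 0 0 0" --pt "0 45 0 0 0 0" --pt "0 45 0 0 0 0" --pt "0 45 0 0 0 0"

```text
clock: 7.2
position: [0.5564, -0.2356, 0.321]
ee_rot: [0.997, -0.079, -0.0, -0.002]
ft_force: [0.6, -1.0, 0.6]
grip_width: 0.002
```

```bash
python3 -c "
from h import *
st()
import cv2
cv2.imwrite('pics/a4.png',np.hstack([manip.camera('scene')[60:380,140:440],manip.camera('side')[60:380,140:440]]))"
```

```text
t 7.2 own mm [   8.1 -181.   321. ] turn left [-0.3  0.1  1.2] F own [ 0.8 -0.9  0.6] w 0.0 j [ 0.74  0.3  -0.53  1.35  0.15  1.53 -1.51]
```

View pics/a4.png

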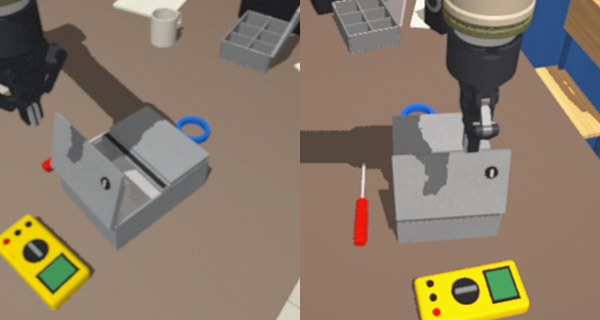

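Request:
step_arm --pt "-2 0 44 0 0 1" --pt "-2 0 44 0 0 0" --pt "0 0 43 0 0 0" --pt "0 -14 0 0 0 0" --pt "0 -14 0 0 0 0" --pt "0 -14 0 0 0 0" --pt "0 -12 1 0 0 0" --pt "0 -10 3 0 0 0" --pt "0 -10 3 0 0 0" --pt "0 -10 4 0 0 0" --pt "0 -10 6 0 0 0" --pt "0 -10 6 0 0 0"

```text
clock: 8.8
position: [0.5751, -0.1274, 0.1683]
ee_rot: [0.996, -0.091, 0.004, -0.001]
ft_force: [-0.8, -2.3, 1.4]
grip_width: -0.0
```

```bash
python3 -c "
from h import *
st()
import cv2
cv2.imwrite('pics/a5.png',np.hstack([manip.camera('scene')[60:380,140:440],manip.camera('side')[60:380,140:440]]))"
```

```text
t 8.8 own mm [  7.2 -71.1 168.3] turn left [-0.2 -0.4 -0.2] F own [-0.4 -2.4  1.4] w -0.0 j [ 0.61  0.35 -0.58  1.62  0.2   1.22 -1.75]
```

View pics/a5.png

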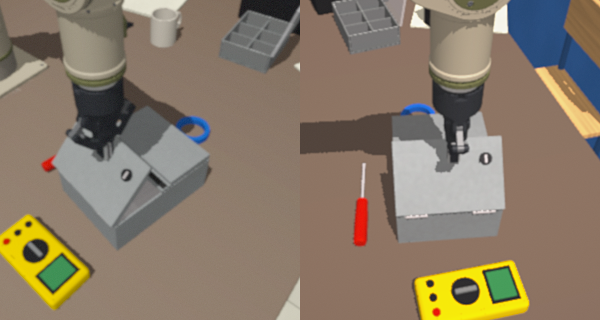

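The flanged leaf is following and is over half closed, and the meter is untouched. I'll press it down now.

Request:
step_arm --pt "0 -8 9 0 0 0" --pt "0 -8 10 0 0 0" --pt "0 -6 10 0 0 0" --pt "0 -5 10 0 0 0" --pt "0 -2 10 0 0 0" --pt "0 0 8 0 0 0" --pt "0 0 5 0 0 0"

```text
clock: 9.78
position: [0.5817, -0.0941, 0.1043]
ee_rot: [0.996, -0.089, 0.004, -0.002]
ft_force: [-24.7, 2.6, 61.3]
grip_width: -0.0
```

```bash
python3 -c "
from h import *
st()"
```

```text
t 9.78 own mm [  7.7 -37.2 104.3] turn left [-0.3 -0.4  0. ] F own [-24.7  -1.9  61.3] w -0.0 j [ 0.55  0.41 -0.58  1.69  0.24  1.1  -1.84]
```

Request:
step_arm --pt "0 0 -15 0 0 0" --pt "0 0 -45 0 0 0" --pt "0 0 -45 0 0 0" --pt "0 0 -45 0 0 0" --pt "0 50 -10 0 0 0" --pt "-20 50 0 0 0 0" --pt "-20 50 0 0 0 0" --pt "-20 50 0 0 0 0" --pt "-20 50 0 0 0 0" --pt "0 0 0 0 0 0"

```text
clock: 11.02
position: [0.4487, -0.3386, 0.2652]
ee_rot: [0.996, -0.092, 0.001, -0.001]
ft_force: [0.3, 0.8, -0.8]
grip_width: -0.0
```

```bash
python3 -c "
from h import *
st()
import cv2
a,b=manip.camera('scene'),manip.camera('side')
cv2.imwrite('pics/a6.png',np.hstack([cv2.resize(x,(400,400),interpolation=cv2.INTER_CUBIC) for x in (a[150:350,160:360],b[130:330,190:390])]))
cv2.imwrite('pics/a6s.png',a);cv2.imwrite('pics/a6d.png',b)
m0,m1=[cv2.inRange(cv2.cvtColor(x,cv2.COLOR_BGR2HSV),(22,150,120),(35,255,255)) for x in (cv2.imread('pics/side0.png'),b)]
for m in(m0,m1): print(cv2.connectedComponentsWithStats(m)[3][np.argsort(-cv2.connectedComponentsWithStats(m)[2][:,4])[1]])"
```

```text
t 11.03 own mm [ -79.5 -301.4  265.2] turn left [-0.1 -0.1 -0.4] F own [ 0.1  0.9 -0.8] w -0.0 j [ 0.95  0.21 -0.45  1.56  0.09  1.39 -1.26]
[304.40971387 358.89733109]
[304.43995187 358.8967509 ]
```

View pics/a6.png

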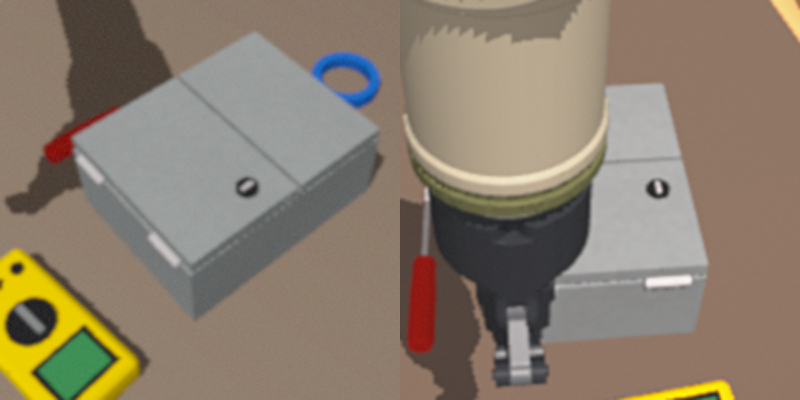

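Both leaves look coplanar, with the seam running (180,78)–(300,188) in the left half, and the meter hasn't moved. One last number: triangulating the lock.

```bash
python3 -c "
from h import *
for a,b in [((284,243.5),(318.5,224)),((310,244),(330.5,209))]:
    X,e=tri(a,b); print(M.T@(X[:2]-c),X[2],e)
print(manip.hand_in())"
```

```text
[ 0.06356221 -0.02691261] 0.10471316647269902 0.0021205421351735716
[0.09433567 0.01180077] 0.10194450184472359 0.0035595278363633794
the job is handed in; nothing more can be done
None
```

I shut the rebated leaf first, while the flanged leaf still stood open. I then shut the flanged leaf over it, backed the arm clear and handed the job in at about 11 s.

**Last checks:**
- **Rebated leaf:** it stopped with the fingertip at 104.8 mm under 31 N, against 105 mm expected when shut. It had stayed shut, seal showing, when I looked again before moving on.
- **Flanged leaf:** it stopped at 104.3 mm under 61 N. That press was firmer than I intended, but it was on the fingertips and below the 120 N wrist limit.
- **Flush fit:** the final pictures show both leaves coplanar with a straight seam.
- **Lock:** it triangulates to x = 64 mm, y = −27 mm in the enclosure's frame, against 65 and −30 mm expected.
- **Seam:** it triangulates to y = +12 mm, against roughly +8 mm expected.
- **Multimeter:** its centre in the side camera moved by less than 0.1 pixel.

**Disagreements:** the triangulated heights came out slightly low. The lock reads 104.7 mm against about 110 mm at its top, and the seam 101.9 mm against 105 mm. The camera rays missed each other by 2–3.5 mm at those points, so I put this down to picking error and calibration rather than a leaf out of place. I did not measure it further.

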